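Release the penetrometer's carousel and hold its index plunger out

ROBOT

A 6-joint arm with a two-finger parallel gripper is mounted at the origin on a cart in front of the work surface, level with it; the furniture and walls round the work are solid. World frame = base frame: x ahead of the robot, y to its left, z up, the work surface at z = 0. Lengths are in m, angles in rad, forces in N, time in s.
With the tool pointing down it reaches from about 0.4 to 0.925 m from the base axis. Payload 3.4 kg.
Tool frame: the origin (TCP) lies where the fingers leave the gripper's body, on its centre line; the fingertips stand 73 mm ahead of it and the grasp point (between the pads) lies 54 mm ahead of it; z points along the fingers, y is the line along which they close (so a half turn about z gives the same grasp; the last joint's range is limited). The gripper opens to 85 mm and grips with 20 to 120 N. Pads are 22 mm wide; open, the fingers measure 114 mm over their backs; the gripper's body (76 mm by 85 mm) begins 54 mm behind the grasp point. The pads swing forward as they close: fully open they stand 13 mm farther back than shut.
Start: joints at [-1.361, 0.307, 1.506, -0, 1.328, -0.073], TCP at [0.16, -0.552, 0.304] pointing down, gripper open.
Joint ranges: [-3.12, 3.12], [-1.05, 2.28], [0.14, 2.33], [-1.42, 4.57], [0.1, 2.73], [-2.68, 2.68]. Speed limits (rad/s): [2.57, 2.57, 3.14, 3.14, 3.14, 3.14].

INTERFACE

Orientations are given as a unit quaternion [x, y, z, w].
In Python, from cell import monitor, eyes, sign_off gives the robot as it stands.
- The arm moves only by the shell command python3 -m handwheel 'ROWS' [OPENING]. ROWS is JSON, a list of rows, each an object with "travel": the shift along the tool's x, y, z in mm, a list of three; "dr": the turn, a rotation vector about the tool's x, y, z in degrees, a list of three. In form: [{"travel": [x, y, z], "dr": [rx, ry, rz]}, ...]. A call has 1 to 5 rows; each row is the pose to reach, as a shift and turn from the pose commanded when the call began, along the tool's axes at that moment; what a row does not reach only later rows make up. A row lasts 1/8 s, in which the tool goes at most 62.5 mm and 10.7 degrees, less where a joint would pass 70% of its speed; a pose out of reach is approached as far as the arm can. A call with a gripper value outside its range is refused whole. OPENING is the finger opening in mm, from 0 to 85.4, set as the call begins (- or left out, the last holds). The fingers move at their own pace and stop on an object; the grip force is fixed at half the most. Time passes only in rows, so rows that repeat a pose let the fingers close. It gives the time, the measured TCP pose, the force, the opening and the grip force at its end, in the units of the state.
- monitor.observe(): the state, without advancing time (a new reading comes with each control period).
- eyes.read_camera(name): name is "scene" or "top"; returns the picture (384x512x3 uint8, red, green, blue); there is no depth.
- eyes.camera_info(name): a dict with "fov_y" (degrees; the focal length in pixels is half the picture's height over the tangent of half this angle, whatever the lens; pixels are square), "cx", "cy" (the principal point, pixels), "k1" (the pictures are not rectified: a ray, as slopes to the right and down, at radius r is drawn at 1 + k1 r^2 times it, then the intrinsics apply), "R" (3x3) and "t" (3): a world point X has camera coordinates R X + t. Camera axes: x right, y down, z forward; pixel columns grow to the right and rows downward; lengths in m; the calibration is good to about 2 mm. A picture is of the moment at which its call begins. camera_info takes no time and is no camera call.
- sign_off(): hands the job in; it is judged then, once.
The state is a dict: "time": time; "joint_pos": joint angles; "qd": joint speeds; "effort": joint torques, N m; "tcp_pos": TCP position; "tool_rot": TCP orientation; "ft_force": force on the tool from outside, world axes, zero at the start; "torque": the same for the moment, N m; "finger_gap": opening from 0.0 (shut) to 1.0 (fully open); "gripper_force": force on a finger pad.
Only numpy, scipy, OpenCV 4.12 (cv2) and the standard library are available. Lean on these libraries where they do the work, as an engineer would, in place of code of your own. Each camera call takes 0.05 s, during which the arm holds its last target. There are 200 camera calls.

TASK

I want to turn the carousel of the cone penetrometer to its next cake by hand, so please release it for me: turn the tall cam knob until the long line on its plate stands at the fixed pointer, which lifts the cone out of the cake and brings the plate's cut-out over the plunger's collar, and then pull the sprung index plunger straight up as far as it goes. Finish while still gripping the plunger's knob and holding it there, with the pin clear of its seat hole and the line still at the pointer. Do not turn the carousel yourself, and leave the things round the instrument where they are.

Things in the scene. Friction and masses are not known exactly. Their poses are not given: they have to be found in the camera images.
- penetrometer: The instrument: grey base plate 374x210 mm, 20 mm high, fixed, standing across in front of the robot. Origin on the worktop; plate from x = -167 to +207 mm, y = -105 (the robot's side) to +105 mm in its own frame, z up. On its centre line: cam knob x = -86, index plunger x = -26, carousel centre x = +62, column (320 mm high) x = +182 mm with a head reaching to x = +96 mm above z = 210 mm.
- cam_knob (a joint): Angle of the tall cam knob, rad, about the vertical, growing counterclockwise seen from above; -0.5 to 1.75, friction 0.06 N m, stays where left. 0: the long line stands at the pointer. It starts between 0.6 and 1.4, so turn it clockwise. Its cam plate stops the plunger after 2 to 3 mm of lift unless the plate's cut-out is over the plunger's collar (within about 0.14 rad of 0).
- knob_grip (a point): Middle of the cam knob's grip, on its axis, 136 mm above the worktop: upright round ribbed black knob 36 mm across, from 115 to 149 mm above the worktop, on a 20 mm spindle. Can be gripped from above in any direction; nothing else within 80 mm of its axis stands higher than 115 mm. The point turns with the knob; its -y axis points along the long line.
- long_line (a point): Outer end of the long black radial line on the cam plate's top face, 53 mm from the knob's axis. The plate is a steel disc under the knob, 106 mm across, top 73 mm above the worktop, with short ticks every 10 degrees, this one long line, and a round cut-out in its edge, a quarter turn from the line.
- pointer (a point): Tip of the fixed steel pointer on the robot's side of the instrument (54 mm from the knob's axis), 75 mm above the worktop, 1 mm outside the cam plate's edge.
- index_plunger (a joint): Lift of the index plunger, m: 0 with its pin seated 10 mm deep in the carousel's seat hole, 0.014 at its upper stop (pin tip 4 mm above the hole). A spring pulls it down with about 5 N at 0 and 10 N at the stop; let go, it snaps back.
- pull_knob: Ribbed black pull knob on top of the index plunger, 26 mm across, of full width from 6 mm below to 6 mm above its origin; origin on its vertical axis, 102 mm above the worktop when seated; top at 114 mm. It moves straight up and spins freely on its stem. The cam knob stands 60 mm beside it (towards the instrument's -x); there is room for fingers on its other two sides (instrument's +y and -y).
- carousel (a joint): Angle of the carousel, rad, about the vertical; 0 at the start. White disc 200 mm across, top 40 mm above the worktop, with five pale cakes standing in it (about 48 mm across, tops 77 mm above the worktop). With the pin seated it has only about 0.012 rad of play; with the pin out it turns against a friction of 0.08 N m.
- cone_rod: Steel cone on a rod in the measuring head, point down over the rear cake; origin at its point. The cam knob lifts it by a hidden shaft: deep in the cake at the start, 4 mm above the cake (80 mm above the worktop) when the long line is at the pointer. Not to be handled.
- beaker_left: plastic beaker with spout, 79x87x100 mm, to the robot's left; origin at the centre of its underside
- beaker_right: a second such beaker, 79x87x100 mm, to the robot's right; origin at the centre of its underside
- sample_tray: clear open sample box, 120x125x54 mm, on the right; origin at the centre of its underside
- stir_rod: glass stirring rod, 255x16x7 mm, lying behind the instrument; origin at its middle, underside
- lab_spatula: thin steel spatula, 300x20x5 mm, lying on the right near the front edge; origin at its middle, underside
- round_bun: small brown dough ball, 49x50x30 mm, left of the instrument's base; origin at the centre of its underside
- brown_cake: brown cylindrical gel cake, 54 mm across, 37 mm high, right of the instrument's base; origin at the centre of its underside

How it is judged:
On the way, in this order (a step that is already met when the one before it is completed fails the run):
1. the knob is turned until the long line stands at the pointer (within 0.12 rad), the plunger still down (value of joint cam_knob between -0.12 and 0.12 rad and value of joint index_plunger below 0.004 m), for 0.2 s.
2. the plunger is pulled up to within 2 mm of its stop, gripped by the fingers (value of joint index_plunger above 0.012 m and contact force between the fingers and pull_knob above 2 N), for 0.2 s.
At the end, for the whole second after the job is handed in: The fingers grip the pull knob (more than 2 N) and hold the plunger within 2 mm of its upper stop (lift over 12 mm of 14), the cam knob stands within 0.12 rad of the mark, and the carousel is within 0.06 rad of where it stood (all of step 2 and value of joint cam_knob between -0.12 and 0.12 rad and value of joint carousel between -0.06 and 0.06 rad); the arm keeps its last pose, push and grip.
It fails at once if the carousel is turned by more than 0.06 rad (not (value of joint carousel between -0.06 and 0.06 rad)).
It fails at once if a thing round the instrument is moved by more than 25 mm (distance of any of beaker_left, beaker_right, sample_tray, stir_rod, lab_spatula, round_bun, brown_cake from where it was at the start of the episode above 0.025 m).
It also fails if it takes over 42 s, if anything falls off the work surface, if the arm or the gripper's body presses on something with over 40 N, if the wrist force passes 120 N, or if a joint passes its speed limit or range.

## Working session

There is one attempt and no reset: what is moved stays moved. The work goes in short steps, Python scripts to look and compute and a shell command to move; the robot and the scene stay as the last step left them, time stands still between calls to the robot, and variables do not carry over. Pictures are saved under pics/ and viewed, at most 10 in all, crops included, and the job is handed in when it is done.

```bash
mkdir -p pics; ls; python3 - <<'E'
from cell import monitor, eyes
import cv2
for n in ("scene","top"):
    im=eyes.read_camera(n); cv2.imwrite(f"pics/{n}0.png",cv2.resize(im[:,:,::-1],(800,600),interpolation=cv2.INTER_CUBIC)); cv2.imwrite(f"raw_{n}.png",im[:,:,::-1])
    print(n,eyes.camera_info(n))
print(monitor.observe())
E
```

```text
pics
scene {'fov_y': 50.079536898707225, 'cx': 259.47792303615967, 'cy': 192.21628758492102, 'k1': 0.022395806093921635, 'R': array([[-0.67702916, -0.73566014, -0.02087271],
       [-0.33867508,  0.33661238, -0.87863035],
       [ 0.65339934, -0.5877893 , -0.47704615]]), 't': array([0.27023338, 0.27606088, 1.00534816])}
top {'fov_y': 45.06923112842246, 'cx': 261.76573550957875, 'cy': 188.47525315816543, 'k1': -0.16421220205249618, 'R': array([[ 0.01458882, -0.9998755 , -0.00601219],
       [-0.9968837 , -0.01407845, -0.0776188 ],
       [ 0.0775245 ,  0.00712582, -0.99696498]]), 't': array([-0.07595003,  0.50914479,  1.72818358])}
{'time': 0.1, 'joint_pos': array([-1.36150609e+00,  3.07502419e-01,  1.50752194e+00,  2.22671305e-05,
        1.32840056e+00, -7.35067705e-02]), 'qd': array([ 0.00089478, -0.0026803 , -0.00081466,  0.00085793,  0.00147165,
       -0.00123964]), 'effort': array([ 1.13617833e-03, -4.58527529e+01, -2.52608299e+01, -3.14006775e-04,
        5.49408607e-03,  5.73318502e-06]), 'tcp_pos': array([ 0.16032826, -0.55169472,  0.30307846]), 'tool_rot': array([ 9.90019839e-01,  1.40925083e-01, -5.13694200e-05, -9.14756549e-04]), 'ft_force': array([-0.05698315,  0.01621957, -0.6335632 ]), 'torque': array([ 0.02568483, -0.0130983 , -0.06661266]), 'gripper_force': 0.0, 'finger_gap': 1.000641423186983}
```

View pics/scene0.png

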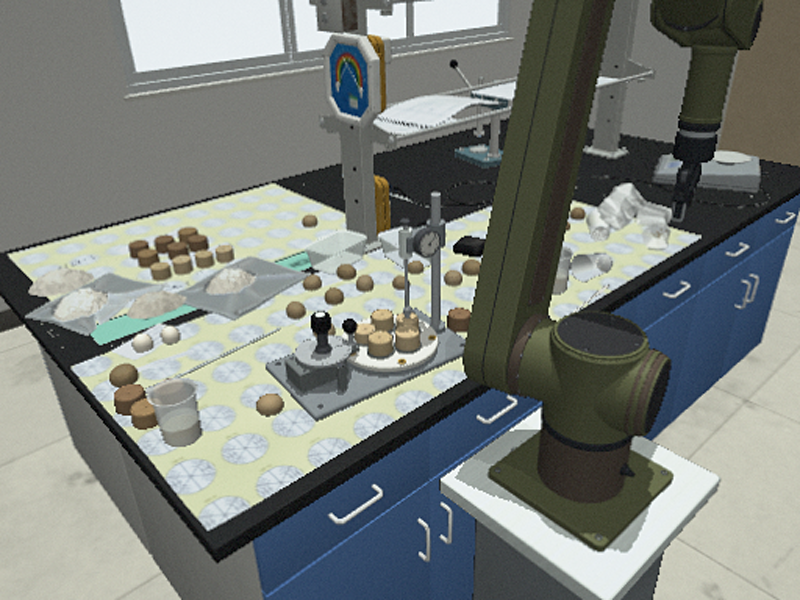

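View pics/top0.png

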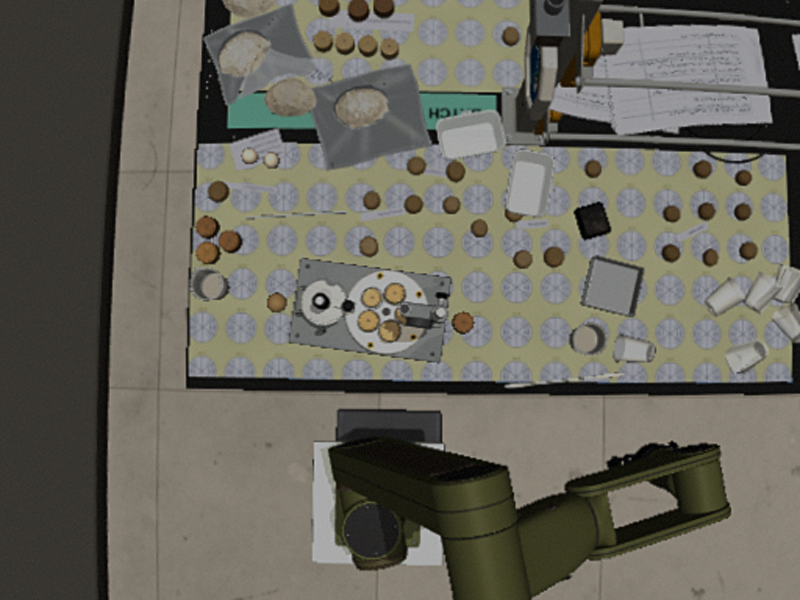

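The scene view shows the cam knob at about (320,322) and the pull knob at (350,326). In the top view they are at (320,301) and (348,306), with the plate corners near (301,260), (450,277), (441,361) and (292,343). Next I'll zoom in on both.

```bash
python3 - <<'E'
import cv2
a=cv2.imread("raw_top.png")[160:236,180:295]
cv2.imwrite("pics/c_top.png",cv2.resize(a,None,fx=6.9,fy=6.9,interpolation=cv2.INTER_CUBIC))
a=cv2.imread("raw_scene.png")[185:270,165:275]
cv2.imwrite("pics/c_scene.png",cv2.resize(a,None,fx=7,fy=7,interpolation=cv2.INTER_CUBIC))
E
```

```text
(no output)
```

View pics/c_top.png

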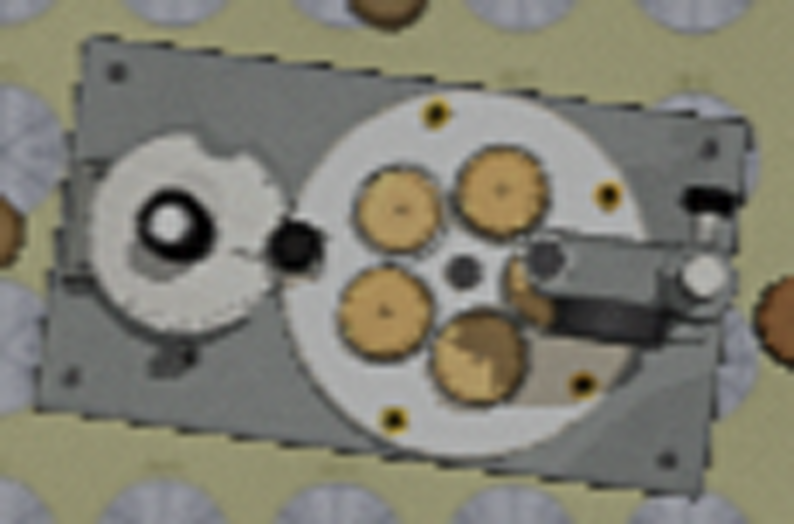

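View pics/c_scene.png

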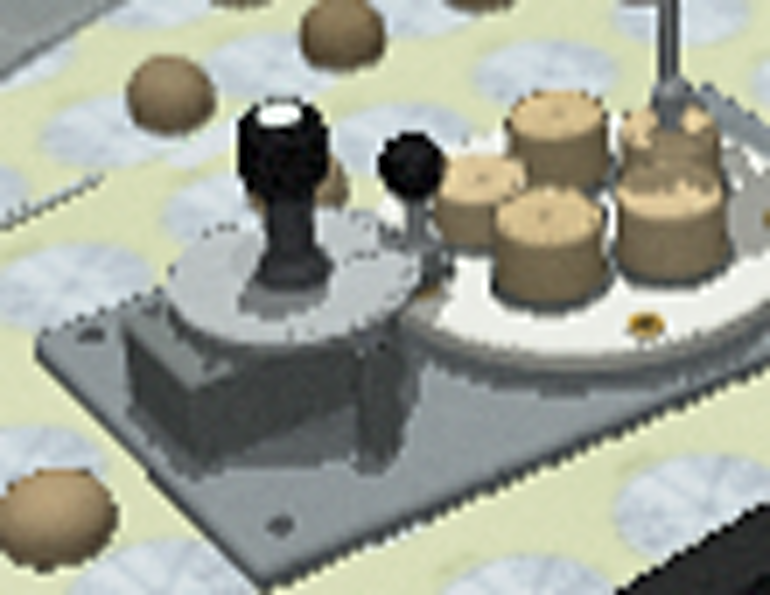

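```bash
cat > h.py <<'E'
import numpy as np
from cell import monitor, eyes
from scipy.optimize import least_squares
I={n:eyes.camera_info(n) for n in("scene","top")}
def proj(n,X):
    c=I[n];p=c["R"]@np.asarray(X,float)+c["t"];s=p[:2]/p[2];s=s*(1+c["k1"]*(s@s))
    return s*192/np.tan(np.radians(c["fov_y"])/2)+[c["cx"],c["cy"]]
def ray(n,uv,z):
    c=I[n]; f=lambda q:proj(n,[q[0],q[1],z])-uv
    return least_squares(f,[.5,.1]).x
def w(p,q): # instrument->world, p=(x,y,th)
    c,s=np.cos(p[2]),np.sin(p[2]); return np.array([p[0]+c*q[0]-s*q[1],p[1]+s*q[0]+c*q[1],q[2]])
E
cat > fit.py <<'E'
from h import *
T=lambda u,v:np.array([180+(u+.5)/6.9-.5,160+(v+.5)/6.9-.5]); S=lambda u,v:np.array([165+(u+.5)/7-.5,185+(v+.5)/7-.5])
obs=[("top",T(92,38),(-.167,.105,.02)),("top",T(748,120),(.207,.105,.02)),("top",T(700,497),(.207,-.105,.02)),("top",T(38,410),(-.167,-.105,.02)),
("top",T(296,246),(-.026,0,.108)),("top",T(463,272),(.062,0,.045)),("top",T(175,225),(-.086,0,.147)),
("scene",S(38,347),(-.167,.105,.02)),("scene",S(265,587),(-.167,-.105,.02)),("scene",S(411,167),(-.026,0,.103)),("scene",S(279,115),(-.086,0,.149))]
f=lambda p:np.concatenate([proj(n,w(p,q))-uv for n,uv,q in obs])
r=least_squares(f,[.5,.1,-1.6],loss="soft_l1"); p=r.x; print(p); print(f(p).reshape(-1,2).round(1))
np.save("p.npy",p)
k=w(p,(-.086,0,.136));print("knob",k,"pull",w(p,(-.026,0,.102)),"pointer",w(p,(-.086,-.054,.075)))
for nm,uv,o in(("cut",T(226,150),0),("line",T(242,252),-np.pi/2)):
    d=ray("top",uv,.073)-k[:2]; print(nm,np.hypot(*d),np.angle(np.exp(1j*(np.arctan2(d[1],d[0])-p[2]-o))))
d=ray("scene",S(375,256),.073)-k[:2]; print("line scene",np.hypot(*d),np.arctan2(d[1],d[0])-p[2]+np.pi/2)
E
python3 fit.py
```

```text
[ 0.47385046  0.04574511 -1.67707401]
[[-1.5 -0.1]
 [ 1.1 -0.3]
 [ 1.5  0.4]
 [-0.9  0.8]
 [-0.1  0.1]
 [ 0.7  0.3]
 [-0.4  0.4]
 [-1.9 -1.6]
 [-0.5 -1.7]
 [ 0.2 -0. ]
 [ 0.2  0.2]]
knob [0.48297315 0.13125989 0.136     ] pull [0.47660848 0.07159842 0.102     ] pointer [0.42927782 0.13698808 0.075     ]
cut 0.05030496777009156 1.3065701629290554
line 0.028954105717995855 1.4189676885920353
line scene 0.03465850928987746 1.3119226646851974
```

```bash
cat > goal.py <<'E'
# usage: goal.py x y z yaw_deg(tool y direction) : travel/dr from measured pose
import sys; from h import *
from scipy.spatial.transform import Rotation as R
x,y,z,a=map(float,sys.argv[1:5]); s=monitor.observe(); a=np.radians(a)
Y=np.array([np.cos(a),np.sin(a),0]);Z=np.array([0,0,-1.]);X=np.cross(Y,Z)
R0=R.from_quat(s["tool_rot"]);G=R.from_matrix(np.c_[X,Y,Z])
y0=R0.as_matrix()[:,1]
print("t",round(s["time"],2),"tcp",s["tcp_pos"].round(4),"yaw",np.degrees(np.arctan2(y0[1],y0[0])).round(1),"F",s["ft_force"].round(1),"gap",round(s["finger_gap"]*85.4,1),"gf",round(s["gripper_force"],1),"j",s["joint_pos"].round(2))
print("travel",(R0.inv().apply(np.array([x,y,z])-s["tcp_pos"])*1000).round(1),"dr",(R0.inv()*G).as_rotvec(degrees=True).round(1))
E
python3 goal.py .35 -.40 .42 -21
```

```text
t 0.1 tcp [ 0.1603 -0.5517  0.3031] yaw -73.8 F [-0.1  0.  -0.6] gap 85.5 gf 0.0 j [-1.36  0.31  1.51  0.    1.33 -0.07]
travel [ 224.5  -93.  -116.7] dr [ -0.1  -0.1 -52.8]
```

```bash
python3 -m handwheel '[{"travel":[45,-19,-25],"dr":[0,0,-10.5]},{"travel":[90,-37,-50],"dr":[0,0,-21]},{"travel":[135,-56,-75],"dr":[0,0,-31.5]},{"travel":[180,-75,-100],"dr":[0,0,-42]},{"travel":[224,-93,-117],"dr":[0,0,-52.5]}]' -; python3 goal.py .44 -.1 .42 30
```

```text
time: 0.72
tcp_pos: [0.3507, -0.3993, 0.4219]
tool_rot: [0.824, 0.567, 0.0, 0.0]
ft_force: [-0.0, 0.1, -0.7]
finger_gap: 0.997
gripper_force: 0.0
t 0.72 tcp [ 0.3507 -0.3993  0.4219] yaw -21.0 F [-0.   0.1 -0.7] gap 85.2 gf 0.0 j [-0.93  0.18  1.39  0.    1.57 -0.56]
travel [311.4 -23.6   1.7] dr [  0.   0. -51.]
```

```bash
python3 -m handwheel '[{"travel":[60,-5,0],"dr":[0,0,-10]},{"travel":[120,-9,0],"dr":[0,0,-20]},{"travel":[180,-14,0],"dr":[0,0,-30]},{"travel":[240,-19,0],"dr":[0,0,-40]},{"travel":[300,-23,0],"dr":[0,0,-51]}]' -; python3 goal.py .483 .131 .30 70
```

```text
time: 1.35
tcp_pos: [0.4371, -0.1106, 0.4207]
tool_rot: [0.502, 0.865, -0.0, -0.0]
ft_force: [0.2, -0.3, 0.4]
finger_gap: 1.003
gripper_force: 0.0
t 1.35 tcp [ 0.4371 -0.1106  0.4207] yaw 29.8 F [ 0.2 -0.3  0.4] gap 85.7 gf 0.0 j [-0.34  0.05  1.54  0.    1.55 -0.86]
travel [186.8 159.8 120.7] dr [ -0.   -0.  -40.2]
```

```bash
python3 -m handwheel '[{"travel":[45,38,0],"dr":[0,0,-8]},{"travel":[90,77,0],"dr":[0,0,-16]},{"travel":[135,115,0],"dr":[0,0,-24]},{"travel":[170,146,20],"dr":[0,0,-32]},{"travel":[187,160,70],"dr":[0,0,-40]}]' -; python3 goal.py .483 .131 .27 70; python3 - <<'E'
from h import *; import cv2
im=eyes.read_camera("top")[:,:,::-1][140:240,160:290]; im2=eyes.read_camera("scene")[:,:,::-1][140:270,130:299]
cv2.imwrite("pics/b.png",np.hstack([cv2.resize(im,(400,308),interpolation=2),cv2.resize(im2,(400,308),interpolation=2)]))
E
```

```text
time: 1.98
tcp_pos: [0.4864, 0.1319, 0.3521]
tool_rot: [0.175, 0.985, 0.001, 0.003]
ft_force: [0.6, -0.1, -0.5]
finger_gap: 1.003
gripper_force: 0.0
t 1.98 tcp [0.4864 0.1319 0.3521] yaw 69.9 F [ 0.6 -0.1 -0.5] gap 85.6 gf 0.0 j [ 0.18  0.17  1.57  0.    1.39 -1.04]
travel [ 3.3 -2.3 82.1] dr [ 0.2  0.3 -0.1]
```

View pics/b.png

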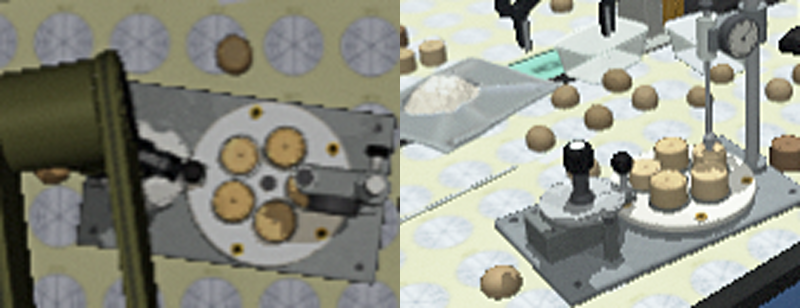

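The scene crop shows both fingers straddling the air above the cam knob (577,150), with nothing in the way of a descent.

```bash
python3 -m handwheel '[{"travel":[3,-2,40],"dr":[0,0,0]},{"travel":[3,-2,80],"dr":[0,0,0]},{"travel":[3,-2,120],"dr":[0,0,0]},{"travel":[3,-2,145],"dr":[0,0,0]},{"travel":[3,-2,159],"dr":[0,0,0]}]' 65; python3 goal.py .483 .131 .192 70
```

```text
time: 2.7
tcp_pos: [0.4811, 0.1273, 0.1916]
tool_rot: [0.18, 0.984, -0.0, -0.0]
ft_force: [0.3, -0.2, 0.8]
finger_gap: 0.762
gripper_force: 0.0
t 2.7 tcp [0.4811 0.1273 0.1916] yaw 69.3 F [ 0.3 -0.2  0.8] gap 65.0 gf 0.0 j [ 0.17  0.32  1.82 -0.    1.01 -1.04]
travel [-0.5  4.1 -0.4] dr [-0.  -0.  -0.7]
```

```bash
python3 -m handwheel '[{"travel":[-0.5,4,0],"dr":[0,0,0]},{"travel":[-0.5,4,0],"dr":[0,0,0]}]' 65;  python3 -m handwheel '[{"travel":[0,0,0],"dr":[0,0,0]},{"travel":[0,0,0],"dr":[0,0,0]},{"travel":[0,0,0],"dr":[0,0,0]},{"travel":[0,0,0],"dr":[0,0,0]},{"travel":[0,0,0],"dr":[0,0,0]}]' 0; python3 goal.py .483 .131 .192 70
```

```text
time: 2.95
tcp_pos: [0.4842, 0.132, 0.1932]
tool_rot: [0.179, 0.984, 0.0, 0.001]
ft_force: [-0.4, -0.4, 0.1]
finger_gap: 0.765
gripper_force: 0.0
time: 3.58
tcp_pos: [0.4833, 0.1317, 0.1931]
tool_rot: [0.178, 0.984, 0.0, 0.001]
ft_force: [-0.9, -1.2, 5.5]
finger_gap: 0.404
gripper_force: 59.3
t 3.58 tcp [0.4833 0.1317 0.1931] yaw 69.5 F [-0.9 -1.2  5.5] gap 34.5 gf 59.3 j [ 0.18  0.32  1.81 -0.    1.01 -1.03]
travel [ 0.  -0.8  1.1] dr [ 0.   0.1 -0.5]
```

```bash
python3 -m handwheel '[{"travel":[0,0,0],"dr":[0,0,8]},{"travel":[0,0,0],"dr":[0,0,17]},{"travel":[0,0,0],"dr":[0,0,26]},{"travel":[0,0,0],"dr":[0,0,35]},{"travel":[0,0,0],"dr":[0,0,44]}]' ; python3 -m handwheel '[{"travel":[0,0,0],"dr":[0,0,8]},{"travel":[0,0,0],"dr":[0,0,16]},{"travel":[0,0,0],"dr":[0,0,24]},{"travel":[0,0,0],"dr":[0,0,30]},{"travel":[0,0,0],"dr":[0,0,30]}]'; python3 goal.py .483 .131 .192 -6;python3 - <<'E'
from h import *; import cv2
a=eyes.read_camera("top")[:,:,::-1];b=eyes.read_camera("scene")[:,:,::-1];cv2.imwrite("raw_top2.png",a);cv2.imwrite("raw_scene2.png",b)
im=a[170:220,180:240]; im2=b[190:260,165:249]
cv2.imwrite("pics/d.png",np.hstack([cv2.resize(im,(400,333),interpolation=2),cv2.resize(im2,(400,333),interpolation=2)]))
E
```

```text
time: 4.2
tcp_pos: [0.4832, 0.1317, 0.1931]
tool_rot: [0.536, 0.844, 0.0, 0.001]
ft_force: [-0.3, -0.5, 5.1]
finger_gap: 0.401
gripper_force: 59.1
time: 4.82
tcp_pos: [0.4832, 0.1316, 0.1931]
tool_rot: [0.735, 0.678, 0.001, 0.001]
ft_force: [-2.4, -0.8, 6.1]
finger_gap: 0.405
gripper_force: 59.1
t 4.83 tcp [0.4832 0.1316 0.1931] yaw -4.6 F [-2.4 -0.8  6.1] gap 34.6 gf 59.1 j [ 0.18  0.32  1.81 -0.    1.01  0.26]
travel [-0.6 -0.2  1.1] dr [0.1 0.  1.4]
```

View pics/d.png

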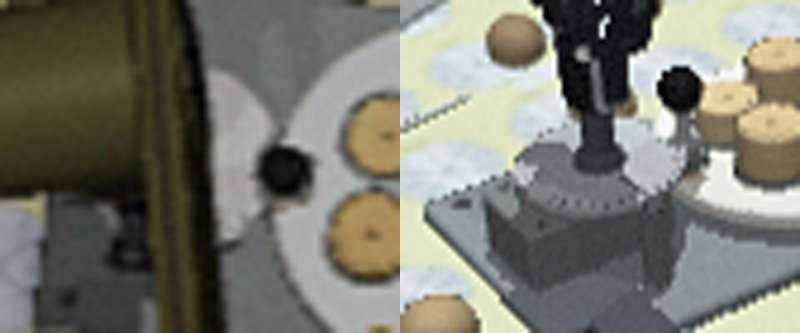

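The scene crop shows the gripped knob with the plate partly in shadow. The line isn't clear at this size, so I'll unwrap the plate rim around the pointer.

```bash
cat > unw.py <<'E'
import sys; from h import *; import cv2
b=cv2.imread(sys.argv[1]); p=np.load("p.npy")
for k,q in {"knob axis .073":(-.086,0,.073),"pointer":(-.086,-.054,.075),"line@0 r30":(-.086,-.030,.073)}.items(): print(k,proj("scene",w(p,q)).round(1))
A=np.radians(np.linspace(-70,70,800)); Rr=np.linspace(.06,.02,160)
m=np.array([[proj("scene",w(p,(-.086+r*np.sin(a),-r*np.cos(a),.073))) for a in A] for r in Rr]).astype(np.float32)
u=cv2.remap(b,m[...,0],m[...,1],cv2.INTER_CUBIC); u=cv2.convertScaleAbs(u,alpha=1.6)
for d in range(-70,71,10): cv2.line(u,(int((d+70)/140*799),0),(int((d+70)/140*799),6 if d else 14),(0,0,255),1)
x0,y0=proj("scene",w(p,(-.086,0,.073))).astype(int)
c=b[y0-18:y0+27,x0-30:x0+40]; c=cv2.convertScaleAbs(cv2.resize(c,(600,386),interpolation=2),alpha=1.5)
cv2.imwrite(sys.argv[2],np.vstack([u,np.hstack([c,np.zeros((386,200,3),np.uint8)])]))
E
python3 unw.py raw_scene2.png pics/e.png
```

```text
knob axis .073 [206.8 223.7]
pointer [216.3 231.2]
line@0 r30 [212.  228.1]
```

View pics/e.png

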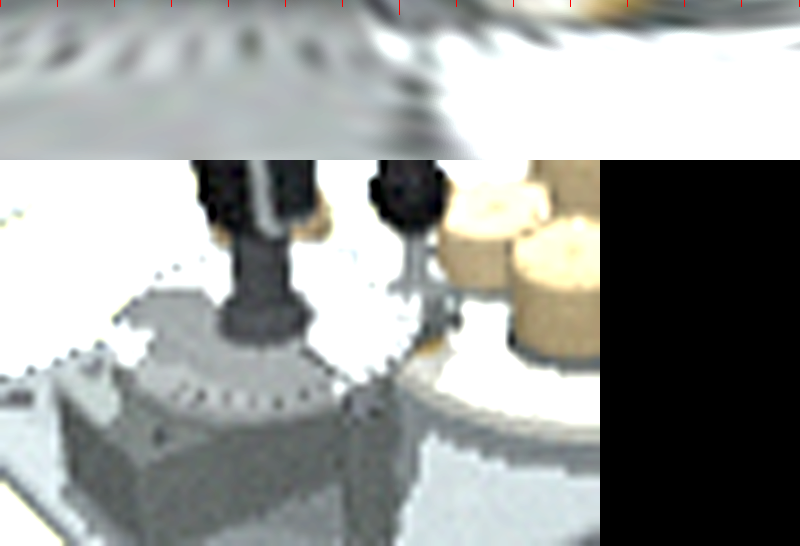

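The unwrapped strip shows a long dark streak at about x=415, which is roughly +3°. The 10° ticks at x=65 to 312 extrapolate to between +2° and +5°. I'll turn 3° more, release, lift off and check with a clear view.

```bash
python3 -m handwheel '[{"travel":[0,0,0],"dr":[0,0,3]},{"travel":[0,0,0],"dr":[0,0,3]},{"travel":[0,0,0],"dr":[0,0,3]}]' ; python3 -m handwheel '[{"travel":[0,0,0],"dr":[0,0,0]},{"travel":[0,0,0],"dr":[0,0,0]},{"travel":[0,0,0],"dr":[0,0,0]},{"travel":[0,0,0],"dr":[0,0,0]}]' 65; python3 -m handwheel '[{"travel":[0,0,-40],"dr":[0,0,0]},{"travel":[0,0,-80],"dr":[0,0,0]},{"travel":[60,0,-120],"dr":[0,0,0]},{"travel":[120,0,-120],"dr":[0,0,0]},{"travel":[180,0,-120],"dr":[0,0,0]}]'; python3 goal.py .477 .072 .3 -6;python3 - <<'E'
from h import *; import cv2
N=6
a=np.mean([eyes.read_camera("top") for _ in range(N)],0)[:,:,::-1];b=np.mean([eyes.read_camera("scene") for _ in range(N)],0)[:,:,::-1]
cv2.imwrite("raw_top3.png",a);cv2.imwrite("raw_scene3.png",b)
a=a.astype(np.uint8);b=b.astype(np.uint8);p=np.load("p.npy")
def crop(n,im,h):
    x,y=proj(n,w(p,(-.086,0,.073))).astype(int); return cv2.resize(im[y-h:y+h,x-h:x+h+2],(400,400*h//(h+1)),interpolation=2)
c1,c2=crop("top",a,20),crop("scene",b,27); k=min(len(c1),len(c2))
cv2.imwrite("pics/f.png",np.hstack([c1[:k],c2[:k]]))
for n in I: print(n,[proj(n,w(p,q)).round(1) for q in((-.086,0,.073),(-.086,-.054,.075))])
E
```

```text
time: 5.3
tcp_pos: [0.4832, 0.1316, 0.1931]
tool_rot: [0.752, 0.659, 0.001, 0.001]
ft_force: [-1.1, -1.3, 6.3]
finger_gap: 0.401
gripper_force: 59.1
time: 5.8
tcp_pos: [0.4829, 0.1318, 0.1918]
tool_rot: [0.752, 0.659, -0.0, -0.0]
ft_force: [-0.7, -0.2, -0.6]
finger_gap: 0.759
gripper_force: 0.0
time: 6.42
tcp_pos: [0.5068, 0.3087, 0.3133]
tool_rot: [0.752, 0.659, 0.001, 0.0]
ft_force: [1.2, -0.1, 0.5]
finger_gap: 0.762
gripper_force: 0.0
t 6.42 tcp [0.5068 0.3087 0.3133] yaw -7.6 F [ 1.2 -0.1  0.5] gap 65.0 gf 0.0 j [ 0.48  0.32  1.45 -0.    1.36  0.61]
travel [-238.6    1.8   13. ] dr [ 0.1 -0.1 -1.6]
scene [array([206.8, 223.7]), array([216.3, 231.2])]
top [array([207.1, 194. ]), array([205.1, 208.6])][ WARN:0@15.047] global loadsave.cpp:1063 imwrite_ Unsupported depth image for selected encoder is fallbacked to CV_8U.
```

View pics/f.png

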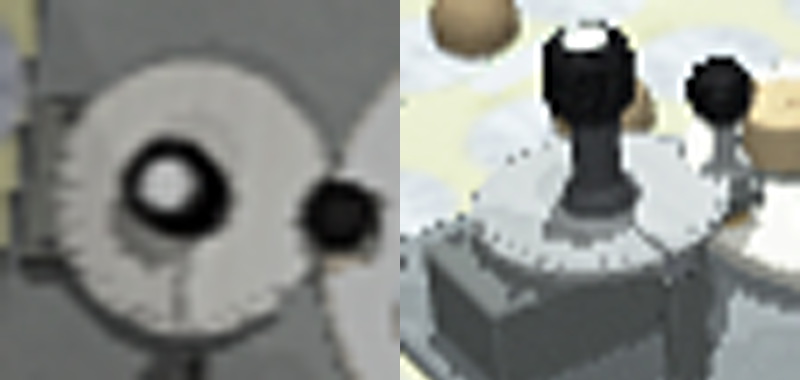

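The line runs from about (183,260) to (181,320) and meets the pointer at (180,345) in the top view. In the scene view it ends at (668,258), against the pointer post at (678,265). That puts it within about 2°, so I'll go to the plunger.

```bash
python3 -m handwheel '[{"travel":[-50,0,0],"dr":[0,0,0]},{"travel":[-100,0,0],"dr":[0,0,0]},{"travel":[-150,0,0],"dr":[0,0,0]},{"travel":[-200,1,0],"dr":[0,0,-1.5]},{"travel":[-239,2,10],"dr":[0,0,-1.5]}]'; python3 -m handwheel '[{"travel":[0,0,0],"dr":[0,0,0]}]'; python3 goal.py .4766 .0716 .158 -6.1
```

```text
time: 7.65
tcp_pos: [0.4766, 0.0677, 0.3028]
tool_rot: [0.744, 0.668, 0.001, 0.001]
ft_force: [0.6, -1.0, 0.7]
finger_gap: 0.76
gripper_force: 0.0
time: 7.78
tcp_pos: [0.4756, 0.0672, 0.3016]
tool_rot: [0.745, 0.667, -0.001, -0.0]
ft_force: [0.9, 1.0, 0.5]
finger_gap: 0.765
gripper_force: 0.0
t 7.78 tcp [0.4756 0.0672 0.3016] yaw -6.3 F [0.9 1.  0.5] gap 65.3 gf 0.0 j [ 0.05  0.18  1.7  -0.    1.27  0.16]
travel [  4.6   0.7 143.6] dr [-0.1  0.  -0.2]
```

```bash
python3 -m handwheel '[{"travel":[4.5,0.5,40],"dr":[0,0,0]},{"travel":[4.5,0.5,75],"dr":[0,0,0]},{"travel":[4.5,0.5,105],"dr":[0,0,0]},{"travel":[4.5,0.5,130],"dr":[0,0,0]},{"travel":[4.5,0.5,143],"dr":[0,0,0]}]'; python3 -m handwheel '[{"travel":[0,0,0],"dr":[0,0,0]},{"travel":[0,0,0],"dr":[0,0,0]}]'; python3 goal.py .4766 .0716 .158 -6.1; python3 - <<'E'
from h import *; import cv2
b=eyes.read_camera("scene")[:,:,::-1]; a=eyes.read_camera("top")[:,:,::-1]
x,y=proj("scene",w(np.load("p.npy"),(-.026,0,.102))).astype(int); cv2.imwrite("pics/g.png",cv2.resize(b[y-35:y+35,x-45:x+45],(720,560),interpolation=2))
E
```

```text
time: 8.4
tcp_pos: [0.4775, 0.0749, 0.1579]
tool_rot: [0.743, 0.669, -0.0, -0.001]
ft_force: [0.2, -0.1, -1.1]
finger_gap: 0.763
gripper_force: 0.0
time: 8.65
tcp_pos: [0.4785, 0.0745, 0.1597]
tool_rot: [0.743, 0.669, 0.001, 0.001]
ft_force: [-0.1, -0.0, 0.7]
finger_gap: 0.765
gripper_force: 0.0
t 8.65 tcp [0.4785 0.0745 0.1597] yaw -6.0 F [-0.1 -0.   0.7] gap 65.4 gf 0.0 j [0.07 0.35 1.88 0.   0.91 0.17]
travel [-3.1 -1.6  1.7] dr [ 0.1 -0.   0.1]
```

View pics/g.png

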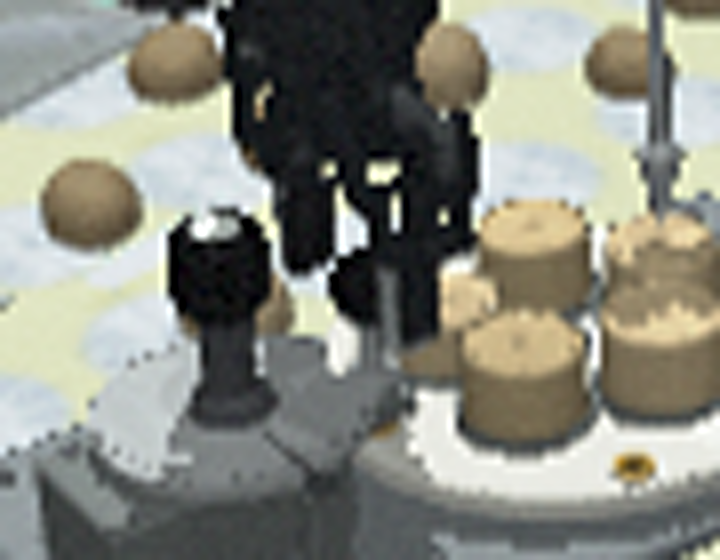

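Both fingers (at about (305,220) and (425,250)) straddle the pull knob at (360,285), clear of the cakes, and the line still runs to the pointer at (310,460). I'll correct the position slightly and close.

```bash
python3 -m handwheel '[{"travel":[-2,-1,1],"dr":[0,0,0]},{"travel":[-2,-1,1],"dr":[0,0,0]},{"travel":[-2,-1,1],"dr":[0,0,0]},{"travel":[-2,-1,1],"dr":[0,0,0]},{"travel":[-2,-1,1],"dr":[0,0,0]}]' 0; python3 -m handwheel '[{"travel":[0,0,0],"dr":[0,0,0]},{"travel":[0,0,0],"dr":[0,0,0]},{"travel":[0,0,0],"dr":[0,0,0]}]'
```

```text
time: 9.38
tcp_pos: [0.4763, 0.0723, 0.1584]
tool_rot: [0.743, 0.669, -0.0, 0.0]
ft_force: [-1.8, -1.5, 6.0]
finger_gap: 0.283
gripper_force: 58.7
time: 9.75
tcp_pos: [0.4763, 0.0723, 0.1584]
tool_rot: [0.743, 0.669, -0.0, 0.0]
ft_force: [-2.2, -0.5, 5.9]
finger_gap: 0.28
gripper_force: 58.7
```

The gap is 24 mm on the 26 mm knob. Now I'll lift.

```bash
python3 -m handwheel '[{"travel":[0,0,-3],"dr":[0,0,0]},{"travel":[0,0,-6],"dr":[0,0,0]},{"travel":[0,0,-9],"dr":[0,0,0]},{"travel":[0,0,-12],"dr":[0,0,0]},{"travel":[0,0,-12],"dr":[0,0,0]}]'; python3 -m handwheel '[{"travel":[0,0,-1],"dr":[0,0,0]},{"travel":[0,0,-2],"dr":[0,0,0]},{"travel":[0,0,-2],"dr":[0,0,0]}]';
```

```text
time: 10.38
tcp_pos: [0.4762, 0.0723, 0.1698]
tool_rot: [0.743, 0.669, -0.0, -0.0]
ft_force: [0.8, -1.6, -8.6]
finger_gap: 0.285
gripper_force: 59.3
time: 10.75
tcp_pos: [0.4762, 0.0723, 0.1718]
tool_rot: [0.743, 0.669, -0.0, -0.0]
ft_force: [0.8, -1.4, -10.4]
finger_gap: 0.286
gripper_force: 59.3
```

```bash
python3 -m handwheel '[{"travel":[0,0,-1],"dr":[0,0,0]},{"travel":[0,0,-1],"dr":[0,0,0]},{"travel":[0,0,-1],"dr":[0,0,0]}]'
```

```text
time: 11.12
tcp_pos: [0.4762, 0.0723, 0.1726]
tool_rot: [0.743, 0.669, -0.0, -0.0]
ft_force: [1.5, -1.8, -13.5]
finger_gap: 0.281
gripper_force: 60.1
```

```bash
python3 -m handwheel '[{"travel":[0,0,-0.7],"dr":[0,0,0]},{"travel":[0,0,-0.7],"dr":[0,0,0]},{"travel":[0,0,-0.7],"dr":[0,0,0]}]'; python3 - <<'E'
from h import *; import cv2
b=eyes.read_camera("scene")[:,:,::-1]
x,y=proj("scene",w(np.load("p.npy"),(-.026,0,.102))).astype(int); cv2.imwrite("pics/i.png",cv2.resize(b[y-35:y+35,x-45:x+45],(720,560),interpolation=2))
E
```

```text
time: 11.5
tcp_pos: [0.4762, 0.0723, 0.1728]
tool_rot: [0.743, 0.669, -0.0, -0.0]
ft_force: [4.5, -1.6, -25.5]
finger_gap: 0.283
gripper_force: 60.1
```

View pics/i.png

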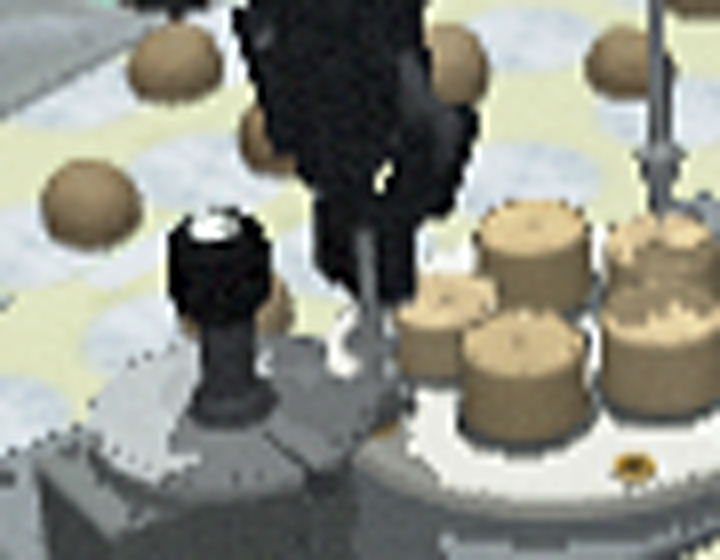

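The plunger is hard against its stop: the force jumped to 25 N at 14.4 mm of lift. The line and carousel look unchanged. I'll ease off slightly and hand in.

```bash
python3 -m handwheel '[{"travel":[0,0,0.5],"dr":[0,0,0]},{"travel":[0,0,0.5],"dr":[0,0,0]},{"travel":[0,0,0.5],"dr":[0,0,0]}]'; python3 -c "
from cell import sign_off
print(sign_off())"
```

```text
time: 11.92
tcp_pos: [0.4761, 0.0723, 0.1728]
tool_rot: [0.743, 0.669, -0.0, -0.0]
ft_force: [4.1, -1.1, -24.1]
finger_gap: 0.284
gripper_force: 60.1
the job is handed in; nothing more can be done
None
```

The cam line is at the pointer (within about 2° by camera) and the gripped plunger is held hard against its upper stop, about 14 mm up; the carousel and everything round the instrument look undisturbed. I handed the job in at about 12 s; no verdict came back.

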